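# Press a pin header home in the hand press and draw the work tray out

### The job

The pin header on the board in the hand press still stands proud: slide the work tray fully in under the ram, press the header down by swinging the lever to its stop, and let the lever spring back up. Then draw the tray out by its handle to its stop, so that the board can be unloaded, and leave the loose things beside the press where they lie.

Things in the scene. Friction and masses are not known exactly. Their poses are not given: they have to be found in the camera images.
- press: Grey cast bench hand press, fixed. Origin: on the ram's centre line at bench height (z = 0). x points from the operator's side to the back, y to the left, z up. Base plate x -75..+100, y +-75, z 0..16 mm; guide rails at y 41..59 mm either side, x -75..+50, up to z = 42 mm. Column x +45..+95; head x -22..+78, y +-45, z 82..180 mm.
- tray (a joint): Travel of the aluminium work tray in the guides, in m: 0 = fully in, board under the ram; 0.080 = at its outer stop. It slides along the press's -x with about 3 N of friction. It starts part-way out.
- tray_pull (a point): Middle of the tray's round pull bar; with the tray in, at x = -128, y = 0, z = 34 mm in the press's frame. Bar 10 mm thick, straight for 60 mm along y, on two legs at y = +-36 mm. Behind it (+x) a gap 33 mm wide, 62 mm long in y, open above and below; then the tray's upright front plate, 10 mm thick, 104 mm wide, z 16..46 mm, outer face 38 mm behind the bar's centre line.
- lever (a joint): Angle of the hand lever, in rad: 0 = sprung rest, arm rising to the right at 0.60 rad above level; 0.70 = lower stop; positive swings the grip down. A spring returns it; about 4 N at the grip at rest, 10 N at the stop. Axis parallel to the press's x through y = +18, z = 135 mm. It drives the ram down 18 mm through a rack.
- lever_grip (a point): Middle of the lever's black grip, a round bar 25 mm thick and 70 mm long that lies along the press's x at the end of the arm, pointing to the operator; 220 mm from the lever's axis, at x = -76 mm in the press's frame. At rest y = -164, z = 259 mm; at the stop y = -201, z = 113 mm.
- header (a joint): How far the header has been pressed into the board, in m: 0 = 6 mm proud, 0.006 = fully seated. It takes about 30 N, which the lever's ram gives, and stays where it is pressed.
- header_top (a point): Middle of the top of the black two-row pin header (10 x 42 x 10 mm, long along y) on the green board in the tray's nest; under the ram's middle when the tray is fully in. z = 56 mm proud, 50 mm seated.
- flush_cutters: Yellow-handled flush cutters lying loose right of the press, under the lever, 43 x 118 x 16 mm; origin: centre of the underside.
- tweezers: Steel tweezers lying loose left of the tray, 14 x 124 x 9 mm; origin: centre of the underside.
- board_pack: Tan pack of bare boards lying loose right of the press's column, 82 x 120 x 21 mm; origin: on the underside, 36 mm from the centre toward its -y end.
- relay_block: Black block with a row of screw holes lying loose left of the press, 19 x 50 x 16 mm; origin: centre of the underside.
- chip_packet: Small pale bag lying loose left of the press, 31 x 40 x 10 mm; origin: centre of the underside.

How it is judged:
By the outcome, as a careful person would: the job done as asked, in the order asked, and still so for the second after the job is handed in, with the robot touching nothing.
It also fails if it takes over 64 s, if anything falls off the work surface, if the arm or the gripper's body presses on something with over 40 N, if the wrist force passes 120 N, or if a joint passes its speed limit or range.

### The arm

A 6-joint arm with a two-finger parallel gripper is mounted at the origin on a cart in front of the work surface, level with it; the furniture and walls round the work are solid. World frame = base frame: x ahead of the robot, y to its left, z up, the work surface at z = 0. Lengths are in m, angles in rad, forces in N, time in s.
With the tool pointing down it reaches from about 0.325 to 0.775 m from the base axis. Payload 5.5 kg.
Tool frame: the origin (TCP) lies between the finger pads; the fingertips stand 8 mm ahead of it and the grasp point (between the pads) lies 11 mm behind it (tcp_to_tips is the distance from the TCP to the fingertips, in m); z points along the fingers, y is the line along which they close (so a half turn about z gives the same grasp; the last joint's range is limited). The gripper opens to 88 mm and grips with 3 to 60 N. Pads are 20 mm wide; open, the fingers measure 115 mm over their backs; the gripper's body (75 mm by 178 mm) begins 61 mm behind the grasp point.
Start: joints at [-1.236, 0.091, 1.231, -0, 1.82, -0.057], TCP at [0.229, -0.555, 0.231] pointing down, gripper open.
Joint ranges: [-2.87, 2.87], [-0.86, 2.18], [0.17, 2.46], [-1.51, 4.65], [0.06, 2.69], [-2.65, 2.65]. Speed limits (rad/s): [2.57, 2.57, 3.01, 3.14, 3.14, 3.14].

### API

Orientations are given as a unit quaternion [w, x, y, z].
In Python, from bench import * gives the robot as it stands. Calls block until the motion is done:
- move_to(position, orientation): joint-space move of the TCP to a pose.
- move_l(position, speed=0.15, orientation=None): straight line of the TCP; orientation=None keeps the orientation; speed is the mean speed in m/s.
- movej(angles): joint-space move.
- gripper_open() and close(): open the fingers fully, or close them until they stop; the grip force is fixed at half the most.
- hold(seconds).
- inverse_kinematics(position, orientation): joint angles nearest the present ones, or None.
- state(): the state.
- get_image(name): name is "scene" or "top" or "wrist"; returns a dict with "frame" (400x640x3 uint8, blue, green, red), "depth" (400x640 float32, m along the optical axis (not along the pixel's ray), 0 where there is no reading), "camera_matrix" (3x3 intrinsics, pixels), "view" (4x4, takes a point from world to camera coordinates). Camera axes: x right, y up, looking along -z (the intrinsics and any distortion apply to the point x, -y, -z); pixel columns grow to the right and rows downward; lengths in m; the calibration is good to about 2 mm. A picture is of the moment at which its call begins.
A pose or a line that the arm cannot do raises IKError and nothing moves.
- job_done(): hands the job in; it is judged then, once.
The state is a dict: "time": time; "joint_pos": joint angles; "dq": joint speeds; "joint_torque": joint torques, N m; "ee_pos": TCP position; "ee_rot": TCP orientation; "ft_force": force on the tool from outside, world axes, zero at the start; "moment": the same for the moment, N m; "finger_gap": finger opening in m; "finger_force": force on a finger pad.
Only numpy, scipy, OpenCV 4.12 (cv2) and the standard library are available. Lean on these libraries where they do the work, as an engineer would, in place of code of your own. Each camera call takes 0.05 s, during which the arm holds its last target. There are 200 camera calls.

## Working session

There is one attempt and no reset: what is moved stays moved. The work goes in short steps, each a Python script; the robot and the scene stay as the last script left them, time stands still between calls to the robot, and variables do not carry over. Pictures are saved under pics/ and viewed, at most 10 in all, crops included, and the job is handed in when it is done.

```bash
mkdir -p pics
python3 - <<'E'
from bench import *
import cv2,numpy as np,pickle
d={n:get_image(n) for n in("scene","top")}
pickle.dump(d,open("d.pkl","wb"))
for n in d:
    cv2.imwrite(f"pics/{n}0.png",d[n]["frame"]); print(n,d[n]["camera_matrix"].tolist(),np.round(d[n]["view"],3).tolist(), (d[n]["depth"]>0).mean())
s=state();print(s["time"],s["ee_pos"],s["ee_rot"])
E
```

```text
scene [[486.8540609443094, 0.0, 324.48598663669907], [0.0, 486.8540609443094, 199.4603506736878], [0.0, 0.0, 1.0]] [[0.758, -0.653, -0.009, -0.413], [0.507, 0.58, 0.638, -0.473], [-0.411, -0.488, 0.77, -0.8], [0.0, 0.0, 0.0, 1.0]] 0.9960078125
top [[502.9085248615218, 0.0, 315.9932238974927], [0.0, 502.9085248615218, 200.59748025227555], [0.0, 0.0, 1.0]] [[0.026, -1.0, 0.015, 0.048], [0.997, 0.028, 0.076, -0.639], [-0.076, 0.013, 0.997, -1.202], [0.0, 0.0, 0.0, 1.0]] 0.9961171875
0.1 [ 0.22901457 -0.55428872  0.22960008] [-8.88087797e-04  9.80872103e-01  1.94651248e-01 -1.40331584e-04]
```

View pics/scene0.png

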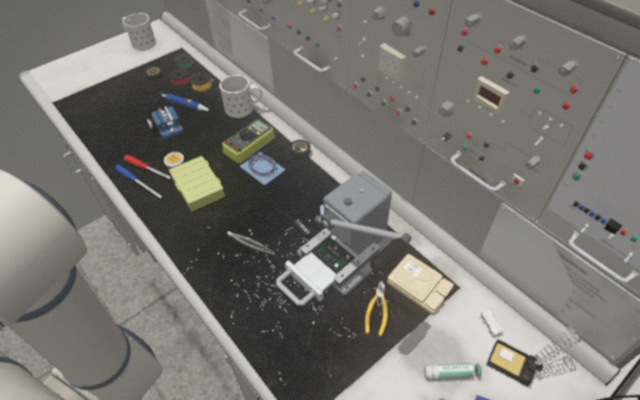

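View pics/top0.png

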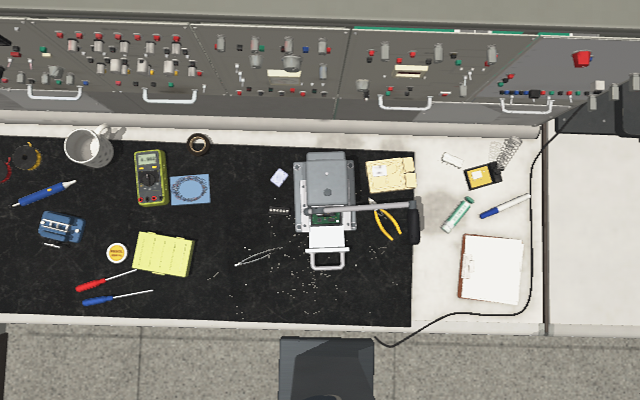

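Scene: press with its lever arm over to the right. Top view: head about (330,182), pull bar about (327,266), black grip about (416,220), cutters at (385,220). Next I deproject these with the depth.

```bash
cat > h.py <<'E'
import numpy as np,cv2
def cloud(im):
    K,V,D=im["camera_matrix"],im["view"],im["depth"].astype(float)
    v,u=np.mgrid[:D.shape[0],:D.shape[1]]
    P=np.stack([(u-K[0,2])/K[0,0]*D,-(v-K[1,2])/K[1,1]*D,-D,np.ones_like(D)],-1)
    W=(P@np.linalg.inv(V).T)[...,:3]; W[D==0]=np.nan
    return W
E
python3 - <<'E'
import pickle;from h import *
d=pickle.load(open("d.pkl","rb"))
W=cloud(d["top"]);f=d["top"]["frame"]
def rect(m,n):
    m=m.astype(np.uint8);k,l,s,c=cv2.connectedComponentsWithStats(m)
    i=1+np.argmax(s[1:,4]);p=W[l==i]
    r=cv2.minAreaRect((p[:,:2]*1000).astype(np.float32));print(n,s[i],"z",np.nanmedian(p[:,2]).round(4),"mean",p.mean(0).round(4),"rect",np.round(r[0],1),np.round(r[1],1),r[2]);return p
R=np.zeros(f.shape[:2],bool);R[140:280,280:440]=1
z=W[...,2]
print("bench z",np.nanmedian(z[250:310,220:300]))
rect(R&(z>.17)&(z<.19)&(np.arange(640)<358)[None],"head")
S=R.copy();S[:,:405]=0
p=rect(S&(z>.15),"grip")
S=R.copy();S[:225]=0;S[:,360:]=0
rect(S&(z>.03)&(z<.06)&(f.min(2)>150),"tray")
S[:250]=0
rect(S&(z>.02),"pull")
m=S&(z>.02)
# pull: outermost rows
for u in range(308,346,3):
    r=np.where(m[:,u])[0]
    print(u,r.max() if len(r) else None, W[r.max(),u].round(4) if len(r) else None)
S=R.copy();S[:225]=0
# tray front plate edges / rails
m=R&(z>.03)&(z<.05); m[:,358:]=0
rect(m,"rails+tray")
def hsv(lo,hi,n):
    h=cv2.inRange(cv2.cvtColor(f,cv2.COLOR_BGR2HSV),lo,hi)>0
    S=R.copy();S[:,362:]&=True;S[:190,:]=0;S[:,:365]=0;rect(h&S,n)
hsv((18,120,100),(35,255,255),"cutters")
E
python3 - <<'E'
import cv2
f=cv2.imread('pics/top0.png')[140:280,260:440]
cv2.imwrite('pics/crop.png',cv2.resize(f,None,fx=4,fy=4,interpolation=cv2.INTER_CUBIC))
E
```

```text
bench z 0.0006388635169671808
head [ 305  151   49   61 2300] z 0.1796 mean [0.6712 0.046  0.1794] rect [667.9  42.7] [131.7  98.2] 4.360583782196045
grip [405 200  15  45 525] z 0.2686 mean [ 0.5809 -0.1207  0.2678] rect [ 582.2 -122.5] [86.6 25.6] 3.9764416217803955
tray [ 301  225   50   45 1088] z 0.0351 mean [0.5359 0.0392 0.037 ] rect [525.5  39.3] [105.1 117.7] 1.6356985569000244
pull [305 250  44  20 337] z 0.04 mean [0.4956 0.0377 0.0406] rect [495.8  36.7] [ 45.7 102.3] 1.4960585832595825
308 253 [0.5101 0.081  0.0401]
311 267 [0.477  0.073  0.0375]
314 269 [0.4725 0.0657 0.0387]
317 269 [0.4728 0.0586 0.0406]
320 269 [0.4729 0.0514 0.0385]
323 269 [0.473  0.0442 0.0382]
326 269 [0.4733 0.0371 0.0395]
329 269 [0.4736 0.03   0.0414]
332 269 [0.4736 0.0227 0.038 ]
335 269 [0.4737 0.0155 0.0366]
338 269 [0.4738 0.0083 0.036 ]
341 268 [0.4765 0.0013 0.0381]
344 252 [ 0.5147 -0.005   0.0379]
rails+tray [ 300  180   51   90 1894] z 0.0393 mean [0.5618 0.0447 0.0388] rect [580.   41.2] [216.6 118.1] 3.6826260089874268
cutters [374 211  20  30 124] z 0.0118 mean [ 0.5795 -0.0984  0.0106] rect [579.5 -99.5] [84.6 15.7] 32.386470794677734
```

View pics/crop.png

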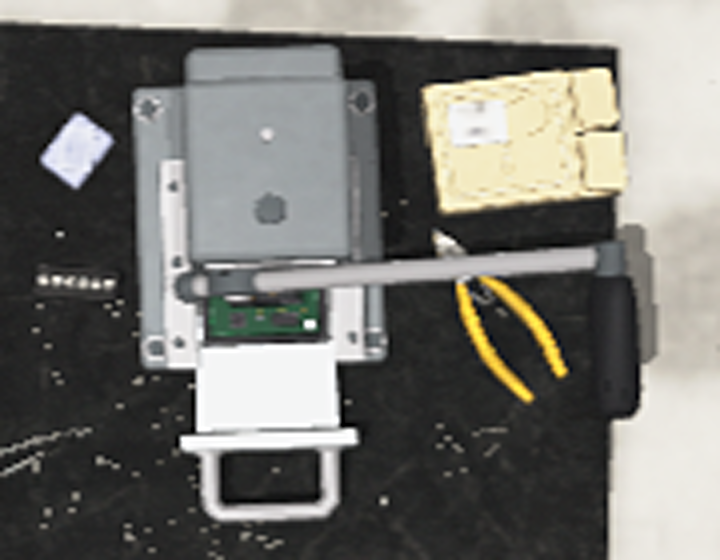

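```bash
cat >> h.py <<'E'
def ray(im,u,v,z):
    K,V=im["camera_matrix"],np.linalg.inv(im["view"])
    d=V[:3,:3]@np.array([(u-K[0,2])/K[0,0],-(v-K[1,2])/K[1,1],-1.]);o=V[:3,3]
    return o+d*(z-o[2])/d[2]
E
python3 - <<'E'
import pickle;from h import *
d=pickle.load(open("d.pkl","rb"));im=d["top"]
c=lambda x,y,z:ray(im,260+x/4-.4,140+y/4-.4,z)[:2]
pts=[((140,367),.016,(-75,75)),((385,357),.016,(-75,-75)),((135,88),.016,(100,75)),((375,82),.016,(100,-75)),((189,262),.18,(-22,45)),((350,262),.18,(-22,-45)),((615,418),.259,(-111,-164))]
A=np.array([c(*p,z) for p,z,_ in pts]);B=np.array([q for *_,q in pts])/1000
a,b=A[:,0]+1j*A[:,1],B[:,0]+1j*B[:,1]
a0,b0=a-a.mean(),b-b.mean();t=np.angle((a0*b0.conj()).sum());o=a.mean()-np.exp(1j*t)*b.mean()
print("yaw",np.degrees(t),"origin",o,"res mm",np.round((a-o-np.exp(1j*t)*b)*1000,1))
loc=lambda w:np.exp(-1j*t)*(w-o)
for p,z in [((270,514),.034),((180,442),.046),((357,436),.046)]:
    w=c(*p,z);print(p,w,loc(w[0]+1j*w[1]))
E
```

```text
yaw 3.255665286943354 origin (0.6390055722758513+0.04445497105880046j) res mm [ 1.3+0.1j  2.9+0.3j -1.8-1.6j -2.3+0.j   0.7-1.8j -2.1+2.5j  1.4+0.5j]
(270, 514) [0.4751622  0.03432811] (-0.16415405786647405-0.000805600626255263j)
(180, 442) [0.51690745 0.08930292] (-0.11935408212085674+0.05170970282400678j)
(357, 436) [ 0.52321009 -0.01582093] (-0.11903175444135668-0.053602421726886j)
```

The fit puts the press origin at (0.639, 0.044) with yaw 3.3° and 2–3 mm residuals. The tray is about 33 mm out. I'll push the bar with closed fingers (closing line along press y), then check.

```bash
cat >> h.py <<'E'
T=np.radians(3.3);O=np.array([.639,.0445])
Q=[0,np.cos(T/2),np.sin(T/2),0]
def w(x,y,z):
    c,s=np.cos(T),np.sin(T); return [O[0]+c*x-s*y,O[1]+s*x+c*y,z]
def fl(s):  # force in press axes
    f=np.array(s["ft_force"]);c,n=np.cos(T),np.sin(T);return np.round([c*f[0]+n*f[1],-n*f[0]+c*f[1],f[2]],1)
E
python3 - <<'E'
from bench import *;from h import *
p=state()["ee_pos"]
close()
move_l([p[0],p[1],.36],.25)
move_to(w(-.205,0,.36),Q)
move_l(w(-.205,0,.030),.2)
print(state()["time"],fl(state()))
move_l(w(-.150,0,.030),.06)
print(fl(state()))
x=-.150
f0=None
while x<-.132:
    x+=.001;move_l(w(x,0,.030),.03);s=state();f=fl(s);print(round(x,3),f)
    if f[0]<-15: break
print(s["time"],s["ee_pos"])
im=get_image("top");cv2.imwrite("pics/a.png",cv2.resize(im["frame"][140:290,260:440],None,fx=4,fy=4))
E
```

```text
6.1333 [ 0.2 -0.6 -0.2]
[-0.2  0.3 -0.9]
-0.149 [-2.4  0.4 -0.1]
-0.148 [-2.5 -0.3  1.6]
-0.147 [-2.7 -0.4  1.4]
-0.146 [-1.9 -0.2  0.5]
-0.145 [-1.8 -0.9  0.7]
-0.144 [-2.2 -0.7  0.3]
-0.143 [-2.3 -0.8  0.7]
-0.142 [-7.7 -0.9  3.4]
-0.141 [-11.5  -0.8   5.8]
-0.14 [-16.5  -0.8   8.3]
9.7 [0.49643453 0.0362713  0.02988385]
```

View pics/a.png

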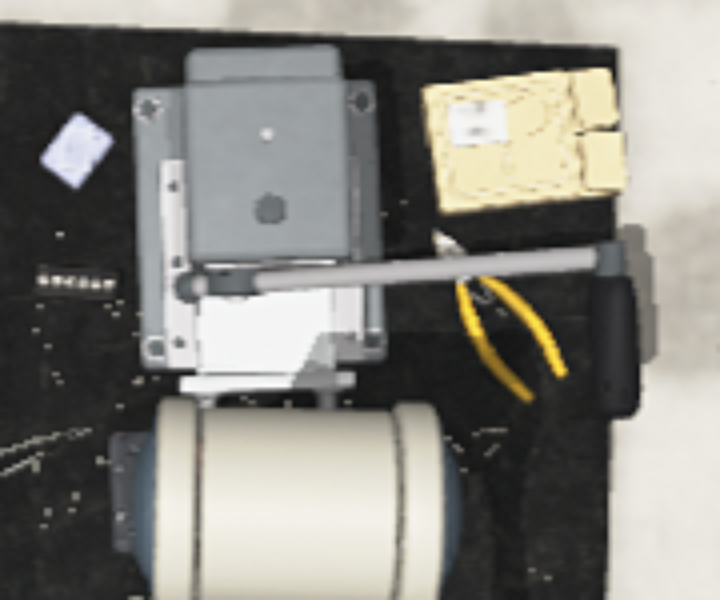

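The image and the force rise at the predicted place show the tray fully in, with the front plate at crop row 382. Now the lever, pushed from above along its arc.

Run:
```python
from bench import *;from h import *
g=lambda th,c=0:w(-.082,.018-.22*np.cos(.6-th),.135+.22*np.sin(.6-th)+.0205+c)
move_l(w(-.160,0,.030),.1)
move_l(w(-.160,0,.33),.25)
move_to(g(0,.04),Q)
move_l(g(0,.002),.1)
print(state()["time"],fl(state()))
for th in np.arange(.1,.66,.1): move_l(g(th),.08);print(round(th,2),fl(state()))
th=.62
while th<.76:
    th+=.01;move_l(g(th),.04);s=state();f=fl(s);print(round(th,2),f)
    if f[2]>40: break
hold(.3);s=state();print(s["time"],s["ee_pos"],fl(s))
im=get_image("scene");cv2.imwrite("pics/b.png",im["frame"][130:380,200:520].repeat(2,0).repeat(2,1))
```

```text
12.7417 [-0.4 -0.9 -0. ]
0.1 [-0.9 -1.1  1.9]
0.2 [-0.9  0.5  1.7]
0.3 [ 0.  -0.3  2.3]
0.4 [-1.9  0.6  2. ]
0.5 [ 1.2 -1.8  3.5]
0.6 [ 0.2 -3.3  4.2]
0.63 [-0.2 -4.5  5.3]
0.64 [-1.2 -4.9  6.1]
0.65 [-1.  -4.5  6. ]
0.66 [-0.9 -5.7  6. ]
0.67 [ 0.1 -4.5  6.4]
0.68 [ 0.1 -5.4  6.3]
0.69 [-0.4 -4.8  5.4]
0.7 [-1.  -4.6  6.5]
0.71 [-2.2 -5.1  8.9]
0.72 [-5.4 -5.7 16. ]
0.73 [-8.3 -4.1 21.6]
0.74 [-9.9 -4.7 26.2]
0.75 [-12.2  -3.9  32.2]
0.76 [-15.3  -3.5  38.4]
19.1833 [ 0.56910378 -0.16181295  0.13062936] [-15.   -2.6  39.5]
```

View pics/b.png

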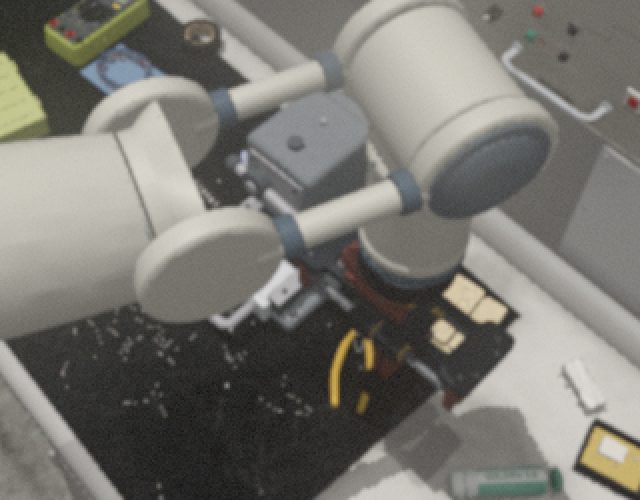

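Force rises steeply past θ≈0.71, so the lever is at its stop; in the picture it is down under the gripper at about (430,370) and the cutters are untouched. Release along the arc, then hook the tray.

Run:
```python
from bench import *;from h import *
g=lambda th,c=0:w(-.082,.018-.22*np.cos(.6-th),.135+.22*np.sin(.6-th)+.0205+c)
for th in np.arange(.65,-.01,-.13): move_l(g(th),.12)
print(fl(state()))
move_l(g(0,.05),.15)
s=state();print(s["time"],fl(s))
move_to(w(-.165,0,.33),Q)
im=get_image("top");W=cloud(im);f=im["frame"]
cv2.imwrite("pics/c.png",cv2.resize(f[140:290,260:440],None,fx=4,fy=4))
p=W[205:245,408:422];print("grip z",np.nanmedian(p[...,2]))
```

```text
[ 1.  -1.1  2.7]
22.025 [-0.8 -0.4  0.1]
grip z 0.2681879019520935
```

View pics/c.png

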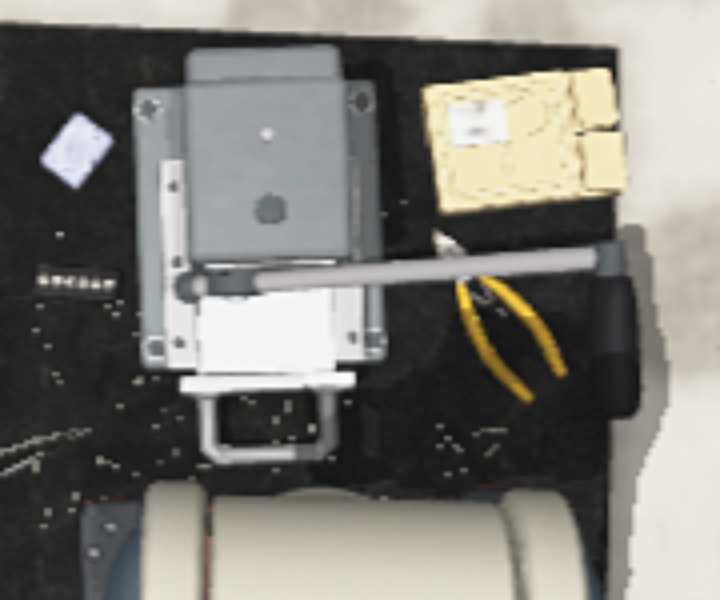

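The lever is back at rest (grip top z 0.268) and the tray is in. The handle gap is centred at about crop (270,418). Hook it and pull.

Run:
```python
from bench import *;from h import *
im=get_image("top")
a=ray(im,260+270/4-.4,140+418/4-.4,.034)[:2];e=np.array(w(-.1065,0,0))[:2]
print(a,e,a-e); assert np.abs(a-e).max()<.006
move_l(w(-.1065,0,.15),.2)
move_l(w(-.1065,0,.060),.15)
z=.06
while z>.0301:
    z-=.006;move_l(w(-.1065,0,z),.06);f=fl(state())
    if f[2]>8: print("contact",z,f);raise SystemExit
print(f)
move_l(w(-.180,0,.030),.06);print(fl(state()))
x=-.180
while x>-.202:
    x-=.001;move_l(w(x,0,.030),.03);s=state();f=fl(s);print(round(x,3),f)
    if f[0]>15: break
# relieve: back to gap middle, lift
move_l(w(x+.005,0,.030),.03);print(fl(state()))
move_l(w(x+.005,0,.15),.1)
move_l(w(-.22,.0,.30),.2)
p=w(-.22,-.0,.36);move_to([.25,-.40,.36],Q)
im=get_image("top");cv2.imwrite("pics/d.png",cv2.resize(im["frame"][140:290,260:440],None,fx=4,fy=4))
print(state()["time"])
```

```text
[0.53240111 0.03574793] [0.5326766  0.03836943] [-0.00027549 -0.0026215 ]
[-1.   0.5 -0.1]
[ 0.8 -0.3  0.8]
-0.181 [2.8 0.3 0.4]
-0.182 [2.9 1.6 0.1]
-0.183 [2.7 1.6 0.1]
-0.184 [ 2.6  2.1 -0.6]
-0.185 [2.5 1.1 0.3]
-0.186 [ 3.   1.3 -0.6]
-0.187 [ 2.7  1.9 -0.3]
-0.188 [ 2.6  1.4 -0.3]
-0.189 [ 3.   2.  -0.3]
-0.19 [ 2.3  1.3 -0.7]
-0.191 [ 4.6  1.5 -2.1]
-0.192 [ 9.   0.8 -5.3]
-0.193 [14.   1.7 -6.5]
-0.194 [ 17.3   2.3 -10.5]
[ 0.2 -0.3  0.5]
35.2
```

```bash
ls pics
```

```text
a.png
b.png
c.png
crop.png
d.png
scene0.png
top0.png
```

View pics/d.png

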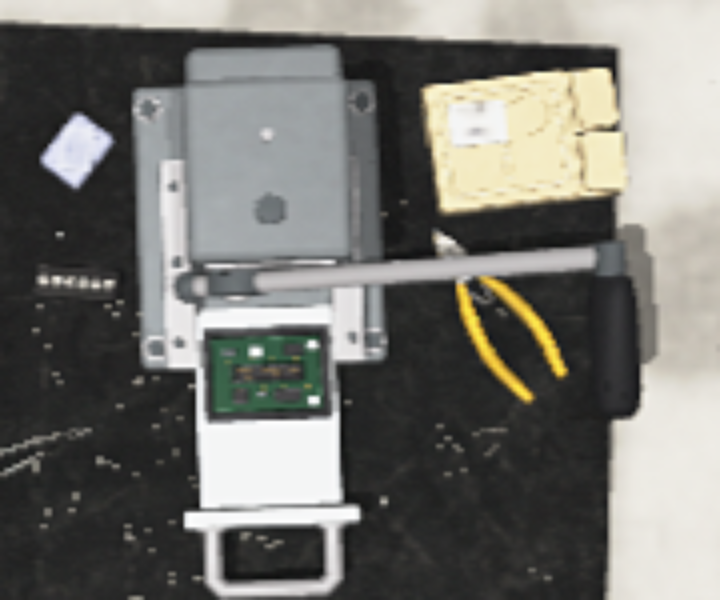

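The tray is at its outer stop with the board exposed and the loose items unmoved. The header is at about crop (268,372). I'll check its height by depth, then hand in.

Run:
```python
from bench import *;from h import *
W=np.mean([cloud(get_image("top")) for _ in range(8)],0)
h=np.nanmedian(W[231:234,321:333,2]);t=np.nanmedian(W[250:262,315:340,2])
print("header z",h,"tray z",t, W[225:242,327,2].round(4))
if h<.053: job_done();print("done",state()["time"])
```

```text
header z 0.043956814022539675 tray z 0.03242767884117281 [0.0392 0.0413 0.0404 0.0401 0.0415 0.0403 0.051  0.0445 0.0443 0.0426
 0.0391 0.0395 0.0403 0.04   0.0405 0.0397 0.0404]
the job is handed in; nothing more can be done
the job is handed in; nothing more can be done
```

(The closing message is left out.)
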